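Load a three-part stack in a drilling jig and hold its sprung drill guide at the mark

ROBOT

A 6-joint arm with a two-finger parallel gripper is mounted at the origin on a cart in front of the work surface, level with it; the furniture and walls round the work are solid. World frame = base frame: x ahead of the robot, y to its left, z up, the work surface at z = 0. Lengths are in m, angles in rad, forces in N, time in s.
With the tool pointing down it reaches from about 0.4 to 0.925 m from the base axis. Payload 3.4 kg.
Tool frame: the origin (TCP) lies at the very end of the fingers, on their centre line; the grasp point (between the pads) lies 19 mm behind it; z points along the fingers, y is the line along which they close (so a half turn about z gives the same grasp; the last joint's range is limited). The gripper opens to 85 mm and grips with 20 to 120 N. Pads are 22 mm wide; open, the fingers measure 114 mm over their backs; the gripper's body (76 mm by 85 mm) begins 54 mm behind the grasp point. The pads swing forward as they close: fully open they stand 13 mm farther back than shut.
Start: joints at [-1.258, 0.307, 1.506, -0, 1.328, -0.073], TCP at [0.216, -0.533, 0.231] pointing down, gripper open.
Joint ranges: [-3.12, 3.12], [-1.05, 2.28], [0.14, 2.33], [-1.42, 4.57], [0.1, 2.73], [-2.68, 2.68]. Speed limits (rad/s): [2.57, 2.57, 3.14, 3.14, 3.14, 3.14].

INTERFACE

Orientations are given as a unit quaternion [x, y, z, w].
In Python, from plant import get_obs, read_camera, calibration, sign_off, recognise, place_of gives the robot as it stands. The module is installed in compiled form; this text tells all that it offers.
- The arm moves only by the tool step_arm, never from a script. Its argument "series" is a list of rows, each an object with "xyz": the shift along the tool's x, y, z in cm, a list of three; "dr": the turn, a rotation vector about the tool's x, y, z in rad, a list of three; "hand": the finger opening in cm, from 0 to 8.54. A call has 1 to 8 rows; each row shifts and turns the commanded pose from where the row before left it, along the tool's axes as they then stand; what a row does not reach is not made up. A row lasts 1/12 s, in which the tool goes at most 41.7 mm and 7.16 degrees, less where a joint would pass 70% of its speed; a pose out of reach is approached as far as the arm can. A call with a gripper value outside its range is refused whole. The fingers move at their own pace and stop on an object; "grip_force" is the grip in N (left out, the last holds). Time passes only in rows, so rows that do not move let the fingers close. It gives the time, the measured TCP pose, the force, the opening and the grip force at its end, in the units of the state.
- get_obs(): the state, without advancing time (a new reading comes with each control period).
- read_camera(name): name is "scene" or "top"; returns (picture, depth): 384x512x3 uint8, red, green, blue; 384x512 float32, m along the optical axis (not along the pixel's ray), 0 where there is no reading.
- calibration(name): a dict with "intrinsics" (3x3 intrinsics, pixels), "origin" and "orientation" of the camera in the world. Camera axes: x right, y up, looking along -z (the intrinsics and any distortion apply to the point x, -y, -z); pixel columns grow to the right and rows downward; lengths in m; the calibration is good to about 2 mm. A picture is of the moment at which its call begins. calibration takes no time and is no camera call.
- sign_off(): hands the job in; it is judged then, once.
Trained networks look in the newest picture that a camera, given by its name, has taken for a name from the list of things; names that differ only in an ending like _2 or _b are one class to them, and where a whole thing is asked for, a point or a joint stands for the part that bears it (a point fixed in the world has none). Each returns a list of dicts, best first, with "p" (0 to 1); they miss things now and then, are a little off and sometimes report something else, mostly with a low value. They report only what shows in the picture. A call takes as long as a camera call.
- recognise(camera, thing): "extent" ([left, top, right, bottom] as shares, 0 to 1, of the picture: columns of its width, rows of its height, round what is visible of it).
- place_of(camera, thing): "point" ([row, column] as shares, 0 to 1, of the picture: columns of its width, rows of its height: a listed point, or the origin of a listed thing).
The state is a dict: "t": time; "qpos": joint angles; "qvel": joint speeds; "tau": joint torques, N m; "tcp_pos": TCP position; "orientation": TCP orientation; "force": force on the tool from outside, world axes, zero at the start; "ft_torque": the same for the moment, N m; "gripper_width": finger opening in m; "grip_force": force on a finger pad.
Only numpy, scipy, OpenCV 4.12 (cv2) and the standard library are available. Lean on these libraries where they do the work, as an engineer would, in place of code of your own. Each camera call takes 0.05 s, during which the arm holds its last target. There are 200 camera calls.

TASK

In the drilling jig on the bench, stack the three round wooden parts flat in the pocket between its two metal cheeks: the tall block first, then the ring, then the plain disc on top. Only when all three are in, pull the spring-loaded drill guide by its handle towards the scribed line until the front edge of the handle's steel carriage meets the line, so that the guide's bush stands over the middle of the stack, and finish there with the gripper still holding the handle against the spring. Leave the other things on the bench where they are.

Things in the scene. Friction and masses are not known exactly. Their poses are not given: they have to be found in the camera images.
- jig: Fixed drilling jig: wooden base 92 mm wide (y), 24 mm high, local x -146 to +108 mm; origin on the bench under the pocket centre, z up, any heading. The drill guide pulls out along local -x, roughly towards the robot. Two curved metal cheeks stand at +x and -x of the pocket, 8 mm thick, straight to z 72 mm, then flaring outwards as a lead-in to z 82 mm.
- pocket (a point): Centre of the pocket floor, 24 mm above the bench, axes as the jig. The cheeks leave a round pocket of radius 27 mm, open at +y and -y over its full height (gaps 42 mm wide), so fingers closing along jig y can lower a part right in. A 20 mm slot runs through the floor along x; parts rest across it.
- mark (a point): Dark scribed line, 3 mm wide, on the base top, across the slide's path, at jig x -135 mm, 25 mm above the bench. Its two ends show on either side of the carriage.
- guide (a joint): How far the steel drill guide is pulled out along jig -x, in m: 0 at rest (pressed back by its spring), 0.055 at its stop. The front edge of the carriage meets the scribed line and the bush is centred over the pocket at 0.045. The spring pulls back with 4 N at 0, growing to 8.5 N at 0.045; let go, it runs home.
- handle_grip (a point): Middle of the level bar (axis; 12 mm round) of the guide's steel D-handle, 83 mm above the bench, at jig x -75 mm at rest; moves with the guide. The bar runs along jig y, 36 mm free between its legs and 40 mm below, down to the carriage (30 mm long, 56 wide, front edge 15 mm ahead of the bar axis). Pinch it from above, fingers closing along jig x.
- bush_hole (a point): Lower end of the bush (20 mm outside, 14 mm tall) at the tip of the guide's arm, 84.5 mm above the bench; at rest 45 mm behind (+x of) the pocket centre, so the pocket is open from above. The arm and bush reach 98.5 mm above the bench and pass 4.5 mm over a full stack.
- block: The tall block: round wooden part 50 mm across, 34 mm tall, a shallow groove round its middle; loose, upright; origin at the centre of its underside. 0.10 kg.
- spacer: The ring: round wooden ring 50 mm outside, 22 mm hole, 12 mm thick; loose, lying flat; origin at the centre of its underside. Seated on the block its underside is 34 mm above the pocket floor. 0.04 kg.
- disc: The plain disc: round wooden disc 50 mm across, 10 mm thick, small centre-punch dot on top; loose, lying flat; origin at the centre of its underside. Seated on the ring its underside is 46 mm above the pocket floor. 0.05 kg.
- tile_blue: Bystander, not to be disturbed: blue glass tile, 37x36x10 mm; origin at the centre of its underside.
- tile_green: Bystander, not to be disturbed: green glass tile, 34x35x9 mm; origin at the centre of its underside.
- nippers: Bystander, not to be disturbed: tile nippers with red handles, lying flat, 189 long (along its own y), 60 wide, 15 high, mm; origin at the centre of its underside.

How it is judged:
By the outcome, as a careful person would: the job done as asked, in the order asked, and still so for the second after the job is handed in, while the arm keeps its last pose, push and grip.
It also fails if it takes over 72 s, if anything falls off the work surface, if the arm or the gripper's body presses on something with over 40 N, if the wrist force passes 120 N, or if a joint passes its speed limit or range.

## Working session

There is one attempt and no reset: what is moved stays moved. The work goes in short steps, Python scripts to look and compute and a tool call to move; the robot and the scene stay as the last step left them, time stands still between calls to the robot, and variables do not carry over. Pictures are saved under pics/ and viewed, at most 10 in all, crops included, and the job is handed in when it is done.

Besides the shell and the picture viewer there is one more tool, called after "Call:" as name([rows], argument=value, ...), one row to a line, values as JSON. step_arm: Moves the arm, as the interface text tells. Its arguments: {"type":"object","properties":{"series":{"type":"array"},"grip_force":{"type":"number"}},"required":["series"]}

```bash
mkdir -p pics; cat > h.py <<'E'
import numpy as np, cv2
from plant import *
from scipy.spatial.transform import Rotation as R
def cam(n):
    c=calibration(n); q=np.array(c["orientation"]); 
    M=q if q.shape==(3,3) else R.from_quat(q).as_matrix()
    return np.array(c["intrinsics"]),np.array(c["origin"]),M,c
def world(n,d):
    "HxWx3 world points from depth"
    K,o,M,c=cam(n); v,u=np.mgrid[0:384,0:512]
    p=np.stack([(u+.5-K[0,2])/K[0,0]*d,-(v+.5-K[1,2])/K[1,1]*d,-d],-1)
    return p@M.T+o
def onplane(n,row,col,z):
    K,o,M,c=cam(n); r=M@np.array([(col-K[0,2])/K[0,0],-(row-K[1,2])/K[1,1],-1]); return o+r*(z-o[2])/r[2]
E
python3 - <<'E'
from h import *
print(cam("top")[3],cam("scene")[3]); print(get_obs())
ims=[]
for n in("top","scene"):
    p,d=read_camera(n); np.savez(n,p=p,d=d)
    for t in["block","spacer","disc","pocket","mark","handle_grip","bush_hole","tile_blue","tile_green","nippers"]:
        r=place_of(n,t)
        print(n,t,[(round(x["p"],2),np.round(np.array(x["point"])*[384,512],1)) for x in r[:2]])
    cv2.imwrite(f"pics/{n}.png",cv2.resize(p[...,::-1],(768,576)))
E
```

```text
{'intrinsics': array([[460.45002504,   0.        , 267.94573897],
       [  0.        , 460.45002504, 194.08658992],
       [  0.        ,   0.        ,   1.        ]]), 'origin': array([0.49853667, 0.16648904, 1.09490448]), 'orientation': array([-0.03366971,  0.03659264,  0.71586773, -0.69646301])} {'intrinsics': array([[458.6524986 ,   0.        , 260.24824711],
       [  0.        , 458.6524986 , 185.65715346],
       [  0.        ,   0.        ,   1.        ]]), 'origin': array([ 0.20832429, -0.44638894,  0.48071076]), 'orientation': array([ 0.49568461, -0.14109547, -0.25302738,  0.81875881])}
{'t': 0.0, 'qpos': array([-1.25848515e+00,  3.07551211e-01,  1.50767997e+00,  4.56680934e-06,
        1.32839149e+00, -7.34862115e-02]), 'qvel': array([ 0.00035461,  0.00056587, -0.00162603,  0.00024943, -0.0016344 ,
        0.00161607]), 'tau': array([ 9.57900920e-04, -4.57548058e+01, -2.51913947e+01,  3.27052987e-05,
        1.33026182e-02, -9.05495625e-07]), 'tcp_pos': array([ 0.21614193, -0.53207464,  0.23039103]), 'orientation': array([ 9.81452266e-01,  1.91703989e-01, -1.18716643e-04,
[... 368 characters left out ...]
2, array([213.1, 342.5]))]
top bush_hole [(0.8, array([160.1, 357.3]))]
top tile_blue [(0.49, array([211.4, 346.4])), (0.47, array([170.5, 198.9]))]
top tile_green [(0.57, array([207.4, 265.6]))]
top nippers [(0.76, array([140.5, 228.1]))]
scene block [(0.94, array([193.7, 205.5]))]
scene spacer [(0.79, array([218.1, 202.5]))]
scene disc [(0.67, array([209.3, 252.5]))]
scene pocket [(0.81, array([271.5, 337.1]))]
scene mark [(0.69, array([281.1, 255.5]))]
scene handle_grip [(0.67, array([245.6, 297.4]))]
scene bush_hole [(0.95, array([233.5, 370.3]))]
scene tile_blue [(0.54, array([188. , 241.8]))]
scene tile_green [(0.72, array([229.6, 249. ]))]
scene nippers [(0.82, array([192.9, 285. ]))]
```

View pics/top.png

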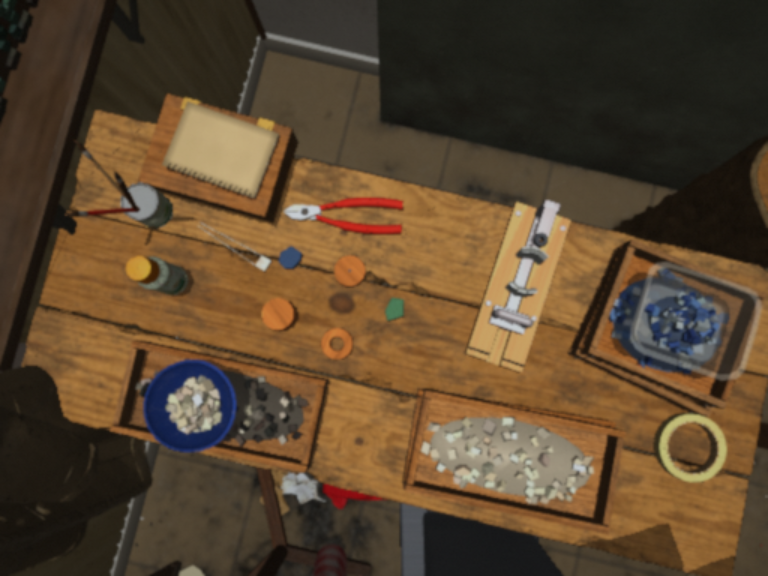

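View pics/scene.png

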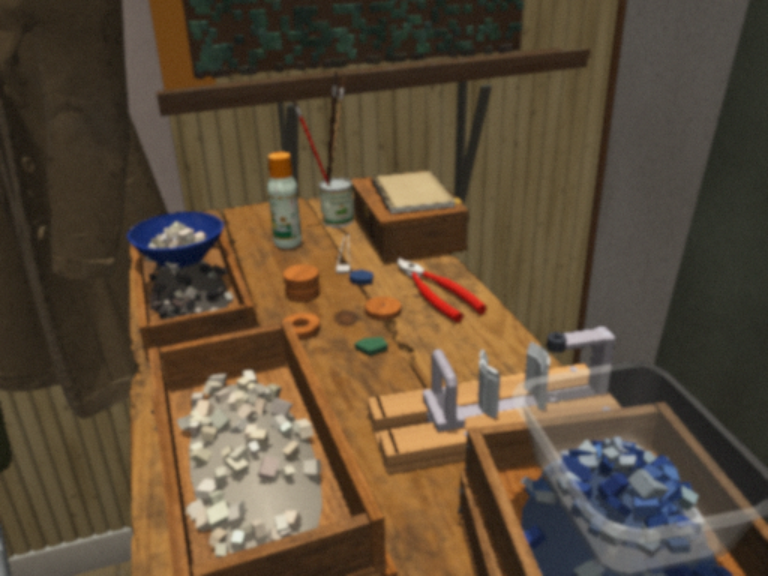

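```bash
python3 - <<'E'
from h import *
for n,L in (("top",[("block",211.1,186.8,0),("spacer",228.9,224.4,0),("disc",179.4,234.8,0),("handle",213.1,342.5,.083),("bush",160.1,357.3,.0845)]),("scene",[("block",193.7,205.5,0),("spacer",218.1,202.5,0),("disc",209.3,252.5,0),("handle",245.6,297.4,.083),("bush",233.5,370.3,.0845),("pocket",271.5,337.1,.024),("mark",281.1,255.5,.025),("green",229.6,249,0),("blue",188,241.8,0),("nip",192.9,285,0)])):
    d=np.load(n+".npz")["d"]; W=world(n,d)
    for t,r,c,z in L: print(n,t,onplane(n,r,c,z).round(4),"depthpt",W[int(r),int(c)].round(4))
E
```

```text
top block [0.5723 0.3546 0.    ] depthpt [0.569  0.3493 0.0348]
top spacer [0.5276 0.266  0.    ] depthpt [0.5285 0.2656 0.0009]
top disc [0.6452 0.2389 0.    ] depthpt [0.6436 0.2389 0.0103]
top handle [ 0.5529 -0.0019  0.083 ] depthpt [ 0.5518 -0.0012  0.0869]
top bush [ 0.6697 -0.0397  0.0845] depthpt [ 0.6664 -0.0373  0.0986]
scene block [0.5851 0.3514 0.    ] depthpt [0.5746 0.3291 0.0139]
scene spacer [0.5335 0.2656 0.    ] depthpt [0.5272 0.252  0.0083]
scene disc [0.6327 0.2364 0.    ] depthpt [0.6272 0.2277 0.0057]
scene handle [ 0.5569 -0.008   0.083 ] depthpt [ 0.5536 -0.0124  0.0871]
scene bush [ 0.6657 -0.0488  0.0845] depthpt [ 0.6625 -0.052   0.0875]
scene pocket [ 0.6167 -0.0335  0.024 ] depthpt [ 0.6212 -0.0299  0.0196]
scene mark [0.499  0.0195 0.025 ] depthpt [0.5048 0.0287 0.0151]
scene green [0.5867 0.1774 0.    ] depthpt [0.582  0.1678 0.0072]
scene blue [0.6631 0.3275 0.    ] depthpt [0.6597 0.323  0.0018]
scene nip [0.7275 0.2535 0.    ] depthpt [0.7156 0.2358 0.0127]
```

The top view shows the block (187,211), disc (234,180), ring (224,229) and jig (about 345,190), all in 512x384 pixels; the networks agree. Next I refine with colour and depth.

```bash
python3 - <<'E'
from h import *
z=np.load("top.npz");p,d=z["p"],z["d"];W=world("top",d)
hsv=cv2.cvtColor(p,cv2.COLOR_RGB2HSV)
for n,(r,c),h in(("block",(211,187),.034),("spacer",(229,224),.012),("disc",(180,234),.010)):
    print(n,"hsv",hsv[r,c+ (7 if n=="spacer" else 0)])
    m=cv2.inRange(hsv,(3,170,100),(16,255,255)); b=np.zeros_like(m); cv2.circle(b,(c,r),20,255,-1); m&=b
    cs,_=cv2.findContours(m,cv2.RETR_EXTERNAL,cv2.CHAIN_APPROX_NONE); k=max(cs,key=cv2.contourArea)
    (x,y),rad=cv2.minEnclosingCircle(k); e=cv2.fitEllipse(k)
    print(n,onplane("top",e[0][1]+.5,e[0][0]+.5,h).round(4),e, "diam",np.array(e[1])*(1.095-h)/460)
    s=W[b>0]; s=s[abs(s[:,2]-h)<.005] ; print("  depth top mean",s.mean(0).round(4),s.ptp(0) if hasattr(s,'ptp') else np.ptp(s,axis=0))
# table height
print("bench",np.median(W[195:235,240:290,2]))
roi=W[120:260,300:400].reshape(-1,3)
s=roi[(roi[:,2]>.019)&(roi[:,2]<.032)]
(cx,cy),(w,h),a=cv2.minAreaRect((s[:,:2]*1000).astype(np.float32)); print("base rect",cx,cy,w,h,a,np.median(s[:,2]))
for lo,hi in((.06,.078),(.078,.092),(.092,.105)):
    q=roi[(roi[:,2]>lo)&(roi[:,2]<hi)]; print(lo,len(q),q[:,:2].mean(0).round(4))
cv2.imwrite("pics/jig.png",cv2.resize(p[120:260,300:400,::-1],None,fx=4,fy=4,interpolation=cv2.INTER_CUBIC))
E
```

```text
block hsv [ 13 185 172]
block [0.5771 0.3528 0.034 ] ((184.5306396484375, 207.56626892089844), (26.231948852539062, 35.85956954956055), 107.968017578125) diam [0.06050456 0.08271088]
  depth top mean [0.5733 0.3533 0.0341] [0.04861485 0.04852012 0.00948723]
spacer hsv [ 13 186 181]
spacer [0.5311 0.2674 0.012 ] ((222.7979278564453, 226.79913330078125), (19.4609375, 28.871538162231445), 143.94862365722656) diam [0.04581782 0.06797364]
  depth top mean [0.5255 0.2648 0.0119] [0.04726677 0.04734978 0.00926202]
disc hsv [ 13 167 173]
disc [0.6406 0.2421 0.01  ] ((232.71530151367188, 180.32403564453125), (19.87552261352539, 20.5991153717041), 81.23454284667969) diam [0.04688031 0.04858704]
  depth top mean [0.6397 0.243  0.0098] [0.05186678 0.05563727 0.0099284 ]
bench -0.0005793718148494609
base rect 588.0465698242188 -73.79096984863281 203.80148315429688 254.0760498046875 69.63423156738281 0.02387074340134898
0.06 209 [ 0.5876 -0.0616]
0.078 311 [ 0.5848 -0.0357]
0.092 374 [ 0.6356 -0.0718]
```

View pics/jig.png

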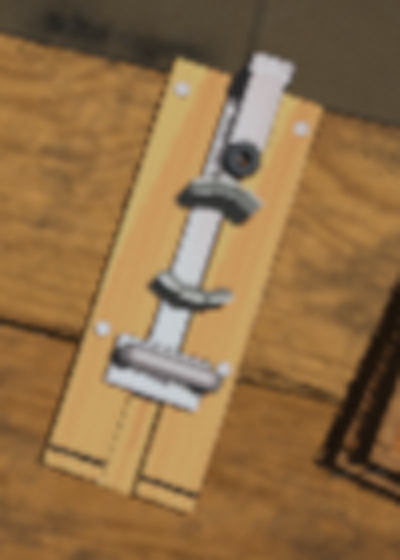

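The crop shows the jig heading tilted to the right going away from the robot, the mark line at the lower end, and the handle, cheeks and bush on one axis. Next: fit the rectangle and circles on clean masks.

```bash
python3 - <<'E'
from h import *
from scipy.optimize import least_squares
z=np.load("top.npz");p,d=z["p"],z["d"];W=world("top",d)
for n,(r,c),h in(("block",(211,187),.034),("spacer",(229,224),.012),("disc",(180,234),.010)):
    b=np.zeros(d.shape,np.uint8); cv2.circle(b,(c,r),22,255,-1)
    m=((b>0)&(W[...,2]>h*.6)).astype(np.uint8); 
    cnt,lab,st,ce=cv2.connectedComponentsWithStats(m); i=1+np.argmax(st[1:,4]); m=(lab==i).astype(np.uint8)
    k=max(cv2.findContours(m,cv2.RETR_EXTERNAL,cv2.CHAIN_APPROX_NONE)[0],key=cv2.contourArea)[:,0]
    P=np.array([onplane("top",y+.5,x+.5,h)[:2] for x,y in k])
    s=least_squares(lambda q:np.hypot(*(P-q[:2]).T)-q[2],[*P.mean(0),.025],loss="soft_l1",f_scale=.001).x
    print(n,s.round(4),"area diam",2*np.sqrt(m.sum()/np.pi)*(1.095-h)/460)
m=np.zeros(d.shape,np.uint8); m[120:260,300:400]=((W[...,2]>.017))[120:260,300:400]
hsv=cv2.cvtColor(p,cv2.COLOR_RGB2HSV)
cnt,lab,st,ce=cv2.connectedComponentsWithStats(m); i=lab[195,335] or 1+np.argmax(st[1:,4])
print(st)
m=(lab==i)&(W[...,2]<.030); s=W[m]
(cx,cy),(w,h),a=cv2.minAreaRect((s[:,:2]*1000).astype(np.float32)); print("base",cx,cy,w,h,a,np.median(s[:,2]))
# rectangle fit by edges: trimmed extents in rotated frame
best=min(((np.ptp(np.percentile(q[:,1],[1,99])),t) for t in np.radians(np.arange(-30,0,.25)) for q in [s[:,:2]@np.array([[np.cos(t),-np.sin(t)],[np.sin(t),np.cos(t)]])]))
t=best[1]; Rm=np.array([[np.cos(t),-np.sin(t)],[np.sin(t),np.cos(t)]]); q=s[:,:2]@Rm
print("heading deg",np.degrees(t),"width",best[0]); e=np.percentile(q,[.3,99.7],axis=0); print(e,np.diff(e,axis=0))
o=np.array([e[:,0].mean()+.019,e[:,1].mean()]); O=Rm@o; print("jig origin",O)
roi=(lab==i); 
for nm,lo,hi in(("cheeks+",.068,.090),("top",.092,.105)):
    g=W[roi&(W[...,2]>lo)&(W[...,2]<hi)]; g=np.c_[(g[:,:2]-O)@Rm,g[:,2]]
    for a,b in((-.1,-.06),(-.05,-.02),(.015,.038),(.036,.058),(.06,.11)):
        k=g[(g[:,0]>a)&(g[:,0]<b)]; 
        if len(k): print(nm,a,len(k),k.mean(0).round(4),np.percentile(k[:,0],[5,95]).round(4),np.percentile(k[:,1],[5,95]).round(4))
E
```

```text
block [0.5729 0.3527 0.0243] area diam 0.0506678197076627
spacer [0.5257 0.2647 0.0237] area diam 0.0446118505272921
disc [0.6402 0.243  0.0236] area diam 0.04827529260506439
[[     0      0    512    384 191918]
 [   330    125      1      1      1]
 [   305    127      1      1      1]
 [   336    128      1      1      1]
 [   310    134     70    115   4113]
 [   308    137      1      1      1]
 [   328    136      1      1      1]
 [   325    142      1      1      1]
 [   334    143      1      1      1]
 [   397    145      1      1      1]
 [   392    149      1      1      1]
 [   304    151      1      1      1]
 [   316    152      1      1      1]
 [   378    159      1      1      1]
 [   381    159      1      1      1]
 [   315    161      1      1      1]
 [   306    165      1      1      1]
 [   304    180      1      1      1]
 [   311    182      1      1      1]
 [   301    189      1      1      1]
 [   304    189      1      1      1]
 [   380    193     20     53    549]
 [   304    199      1      1      1]
 [   390    199      1      1      1]
 [   374    2
[... 495 characters left out ...]
ig origin [ 0.6248027  -0.02787585]
cheeks+ -0.1 132 [-0.0751  0.002   0.086 ] [-0.0802 -0.0693] [-0.0248  0.0272]
cheeks+ -0.05 68 [-0.0292  0.0005  0.0773] [-0.0339 -0.0231] [-0.018   0.0177]
cheeks+ 0.015 86 [ 0.029  -0.0009  0.0772] [0.0238 0.0337] [-0.0182  0.0177]
cheeks+ 0.036 5 [0.0464 0.0061 0.088 ] [0.0398 0.0522] [0.0004 0.0088]
cheeks+ 0.06 13 [0.0966 0.0047 0.0831] [0.0887 0.102 ] [-0.0114  0.0115]
top -0.1 3 [-0.0756  0.0151  0.0926] [-0.0763 -0.0745] [0.0094 0.0211]
top 0.015 7 [0.0365 0.0003 0.0961] [0.0349 0.0376] [-0.0053  0.0041]
top 0.036 72 [ 0.0474 -0.0002  0.0971] [0.0376 0.0571] [-0.0086  0.0079]
top 0.06 173 [ 0.0832 -0.0001  0.0947] [0.0619 0.1029] [-0.0095  0.0089]
```

Call:
step_arm([
  {"xyz":[0,0,0],"dr":[0,0,-0.12],"hand":7},
  {"xyz":[0,0,0],"dr":[0,0,-0.12],"hand":7},
  {"xyz":[0,0,0],"dr":[0,0,-0.12],"hand":7},
  {"xyz":[0,0,0],"dr":[0,0,-0.12],"hand":7},
  {"xyz":[0,0,0],"dr":[0,0,-0.12],"hand":7},
  {"xyz":[0,0,0],"dr":[0,0,-0.12],"hand":7},
  {"xyz":[0,0,0],"dr":[0,0,-0.12],"hand":7},
  {"xyz":[0,0,0],"dr":[0,0,-0.12],"hand":7},
], grip_force=40)

```text
t: 1.77
tcp_pos: [0.2164, -0.5328, 0.2313]
orientation: [0.78, 0.626, -0.0, 0.0]
force: [0.6, 0.5, -1.3]
gripper_width: 0.0698
grip_force: 0.0
```

Call:
step_arm([
  {"xyz":[0,0,0],"dr":[0,0,-0.12],"hand":7},
  {"xyz":[0,0,0],"dr":[0,0,-0.12],"hand":7},
  {"xyz":[0,0,0],"dr":[0,0,-0.12],"hand":7},
  {"xyz":[0,0,0],"dr":[0,0,-0.12],"hand":7},
  {"xyz":[0,0,0],"dr":[0,0,-0.12],"hand":7},
  {"xyz":[0,0,0],"dr":[0,0,-0.12],"hand":7},
  {"xyz":[0,0,0],"dr":[0,0,-0.12],"hand":7},
  {"xyz":[0,0,0],"dr":[0,0,-0.12],"hand":7},
])

```text
t: 2.43
tcp_pos: [0.2164, -0.5327, 0.2313]
orientation: [0.403, 0.915, 0.0, -0.0]
force: [-0.3, -0.6, -0.6]
gripper_width: 0.0698
grip_force: 0.0
```

Call:
step_arm([
  {"xyz":[0,0,0],"dr":[0,0,-0.12],"hand":7},
  {"xyz":[0,0,0],"dr":[0,0,-0.12],"hand":7},
  {"xyz":[0,0,0],"dr":[0,0,-0.12],"hand":7},
  {"xyz":[0,0,0],"dr":[0,0,-0.12],"hand":7},
  {"xyz":[0,0,0],"dr":[0,0,0],"hand":7},
])

```text
t: 2.85
tcp_pos: [0.2163, -0.5328, 0.2313]
orientation: [0.176, 0.984, 0.0, -0.0]
force: [0.6, -0.8, -1.5]
gripper_width: 0.0703
grip_force: 0.0
```

Call:
step_arm([
  {"xyz":[-0.7,3.98,0],"dr":[0,0,0],"hand":7},
  {"xyz":[-0.7,3.98,0],"dr":[0,0,0],"hand":7},
  {"xyz":[-0.7,3.98,0],"dr":[0,0,0],"hand":7},
  {"xyz":[-0.7,3.98,0],"dr":[0,0,0],"hand":7},
  {"xyz":[-0.7,3.98,0],"dr":[0,0,0],"hand":7},
  {"xyz":[-0.7,3.98,0],"dr":[0,0,0],"hand":7},
  {"xyz":[-0.7,3.98,0],"dr":[0,0,0],"hand":7},
  {"xyz":[-0.7,3.98,0],"dr":[0,0,0],"hand":7},
])

```text
t: 3.52
tcp_pos: [0.3804, -0.2521, 0.2316]
orientation: [0.179, 0.984, -0.0, 0.0]
force: [0.7, -0.7, -0.2]
gripper_width: 0.0698
grip_force: 0.0
```

Call:
step_arm([
  {"xyz":[-0.7,3.98,0],"dr":[0,0,0],"hand":7},
  {"xyz":[-0.7,3.98,0],"dr":[0,0,0],"hand":7},
  {"xyz":[-0.7,3.98,0],"dr":[0,0,0],"hand":7},
  {"xyz":[-0.7,3.98,0],"dr":[0,0,0],"hand":7},
  {"xyz":[0.47,3.98,0],"dr":[0,0,0],"hand":7},
  {"xyz":[0.47,3.98,0],"dr":[0,0,0],"hand":7},
  {"xyz":[0.47,3.98,0],"dr":[0,0,0],"hand":7},
  {"xyz":[0.47,3.98,0],"dr":[0,0,0],"hand":7},
])

```text
t: 4.18
tcp_pos: [0.4995, 0.0435, 0.2315]
orientation: [0.179, 0.984, 0.0, 0.0]
force: [0.8, -1.1, -0.1]
gripper_width: 0.0701
grip_force: 0.0
```

Call:
step_arm([
  {"xyz":[0.47,3.98,0],"dr":[0,0,0],"hand":7},
  {"xyz":[0.47,3.98,0],"dr":[0,0,0],"hand":7},
  {"xyz":[0.47,3.98,0],"dr":[0,0,0],"hand":7},
  {"xyz":[0.47,3.98,0],"dr":[0,0,0],"hand":7},
  {"xyz":[0.47,3.98,0],"dr":[0,0,0],"hand":7},
  {"xyz":[0.47,3.98,0],"dr":[0,0,0],"hand":7},
  {"xyz":[0.47,3.98,0],"dr":[0,0,0],"hand":7},
  {"xyz":[0,0,0],"dr":[0,0,0],"hand":7},
])

```text
t: 4.85
tcp_pos: [0.5671, 0.3218, 0.2308]
orientation: [0.176, 0.984, 0.003, 0.001]
force: [0.5, 0.2, -0.5]
gripper_width: 0.0701
grip_force: 0.0
```

```bash
cat >> h.py <<'E'
TH=np.radians(-20.25); O=np.array([.6248,-.0279,0])
TG=dict(block=(.5731,.3531),spacer=(.5256,.2648),disc=(.6400,.2430))
def jig(x,y,z=0): return O+[np.cos(TH)*x-np.sin(TH)*y,np.sin(TH)*x+np.cos(TH)*y,z]
def delta(t):
    o=get_obs(); T=R.from_quat(o["orientation"]); x=T.as_matrix()[:,0]
    print("tcp",o["tcp_pos"].round(4),"yaw",np.degrees(np.arctan2(x[1],x[0])).round(2),"tilt",T.as_matrix()[2,:].round(3),"w",o["gripper_width"].round(4),"F",o["force"].round(1),"q",o["qpos"].round(2))
    print("move cm",(T.inv().apply(np.array(t)-o["tcp_pos"])*100).round(2))
E
python3 - <<'E'
from h import *
delta([*TG["block"],.010])
p,d=read_camera("scene"); cv2.imwrite("pics/s2.png",cv2.resize(p[40:280,80:400,::-1],None,fx=2.4,fy=2.4)); np.savez("s2",p=p,d=d)
E
```

```text
Traceback (most recent call last):
  File "h.py", line 20, in delta
    print("tcp",o["tcp_pos"].round(4),"yaw",np.degrees(np.arctan2(x[1],x[0])).round(2),"tilt",T.as_matrix()[2,:].round(3),"w",o["gripper_width"].round(4),"F",o["force"].round(1),"q",o["qpos"].round(2))
                                                                                                                              ^^^^^^^^^^^^^^^^^^^^^^^^
AttributeError: 'float' object has no attribute 'round'
```

```bash
sed -i 's/o\["gripper_width"\].round(4)/round(o["gripper_width"],4)/' h.py
python3 - <<'E'
from h import *
delta([*TG["block"],.010])
p,d=read_camera("scene"); cv2.imwrite("pics/s2.png",cv2.resize(p[40:280,80:400,::-1],None,fx=2.4,fy=2.4)); np.savez("s2",p=p,d=d)
E
```

```text
tcp [0.5671 0.3218 0.2308] yaw 159.69 tilt [-0.     0.006 -1.   ] w 0.0701 F [ 0.5  0.2 -0.5] q [ 0.45  0.41  1.34  0.    1.39 -0.77]
move cm [ 0.53  3.02 22.1 ]
```

View pics/s2.png

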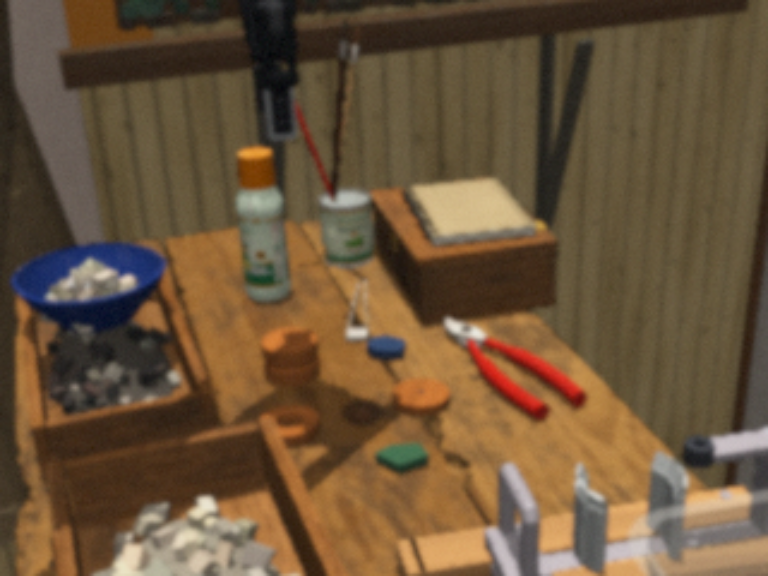

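The gripper hangs above the block, its near finger ending at crop (280,138); the layout is unchanged. Next: the fingertip's height against the TCP.

```bash
python3 - <<'E'
from h import *
z=np.load("s2.npz");W=world("scene",z["d"]); tcp=np.array([.5671,.3218,.2308]); T=R.from_euler('z',159.69,degrees=True)
Q=(W-tcp)@np.c_[T.as_matrix()[:,0],T.as_matrix()[:,1],[0,0,1]]
b=(np.abs(Q[...,0])<.05)&(np.abs(Q[...,1])<.07)&(Q[...,2]>-.06)&(Q[...,2]<.06)
q=Q[b]
for a in np.arange(-.03,.06,.006):
    k=q[(q[:,2]>=a)&(q[:,2]<a+.006)]; print(a.round(3),len(k),np.median(k,0).round(3) if len(k) else "",np.percentile(k[:,0],[5,95]).round(3) if len(k) else "")
print(np.percentile(q[:,2],[0,1,3]))
E
```

```text
-0.03 0  
-0.024 0  
-0.018 0  
-0.012 0  
-0.006 0  
-0.0 4 [0.001 0.041 0.006] [-0.007  0.005]
0.006 40 [0.001 0.042 0.009] [-0.011  0.008]
0.012 46 [0.001 0.045 0.015] [-0.011  0.009]
0.018 54 [0.002 0.044 0.021] [-0.012  0.009]
0.024 49 [0.    0.046 0.027] [-0.011  0.008]
0.03 52 [-0.     0.048  0.034] [-0.011  0.008]
0.036 55 [0.001 0.043 0.04 ] [-0.012  0.009]
0.042 53 [-0.004  0.042  0.045] [-0.012  0.009]
0.048 31 [0.001 0.065 0.052] [-0.012  0.011]
0.054 58 [-0.001  0.067  0.057] [-0.014  0.01 ]
[0.0053015  0.00634188 0.00751713]
```

Call:
step_arm([
  {"xyz":[0.13,0.75,3.5],"dr":[0,0,0],"hand":7},
  {"xyz":[0.13,0.75,3.5],"dr":[0,0,0],"hand":7},
  {"xyz":[0.13,0.75,3.5],"dr":[0,0,0],"hand":7},
  {"xyz":[0.13,0.75,3.5],"dr":[0,0,0],"hand":7},
  {"xyz":[0,0,2],"dr":[0,0,0],"hand":7},
  {"xyz":[0,0,0],"dr":[0,0,0],"hand":7},
])

```text
t: 5.4
tcp_pos: [0.5671, 0.3411, 0.0657]
orientation: [0.178, 0.984, -0.004, -0.004]
force: [-1.0, -0.4, -0.8]
gripper_width: 0.07
grip_force: 0.0
```

```bash
python3 - <<'E'
from h import *
delta([*TG["block"],.010])
E
```

```text
tcp [0.5671 0.3411 0.0657] yaw 159.46 tilt [ 0.007 -0.009 -1.   ] w 0.07 F [-1.  -0.4 -0.8] q [ 0.48  0.58  1.5  -0.    1.08 -0.73]
move cm [-0.19  1.38  5.56]
```

Call:
step_arm([
  {"xyz":[-0.1,0.7,0.5],"dr":[0,0,0],"hand":7},
  {"xyz":[-0.1,0.7,0.5],"dr":[0,0,0],"hand":7},
  {"xyz":[0,0,0],"dr":[0,0,0],"hand":7},
])

```text
t: 5.65
tcp_pos: [0.5801, 0.358, 0.0627]
orientation: [0.177, 0.984, 0.002, 0.002]
force: [0.7, -0.5, -0.5]
gripper_width: 0.07
grip_force: 0.0
```

```bash
python3 - <<'E'
from h import *
delta([*TG["block"],.010])
p,d=read_camera("top"); W=world("top",d)
# gripper silhouette in tool axes
t=get_obs()["tcp_pos"]; 
a=np.radians(159.7); q=(W-t)@np.array([[np.cos(a),np.sin(a),0],[np.sin(a),-np.cos(a),0],[0,0,1]])
for lo,hi in((.03,.06),(.06,.09),(.09,.13)):
    k=q[(abs(q[...,0])<.08)&(abs(q[...,1])<.08)&(q[...,2]>lo)&(q[...,2]<hi)]
    if len(k): print(lo,len(k),np.percentile(k[:,0],[2,98]).round(4),np.percentile(k[:,1],[2,98]).round(4))
E
```

```text
tcp [0.5801 0.358  0.0627] yaw 159.56 tilt [-0.003  0.004 -1.   ] w 0.07 F [ 0.7 -0.5 -0.5] q [ 0.49  0.6   1.47  0.    1.07 -0.72]
move cm [ 0.5  -0.72  5.27]
0.03 8 [-0.0107  0.014 ] [-0.0665 -0.0368]
0.06 50 [-0.015   0.0117] [-0.0687 -0.0295]
0.09 128 [-0.0107  0.0132] [-0.0694 -0.0404]
```

Call:
step_arm([
  {"xyz":[0,0,0],"dr":[0,0,0],"hand":7},
  {"xyz":[0,0,0],"dr":[0,0,0],"hand":7},
  {"xyz":[0,0,0],"dr":[0,0,0],"hand":7},
])

```text
t: 5.95
tcp_pos: [0.5782, 0.3565, 0.0624]
orientation: [0.177, 0.984, 0.0, 0.001]
force: [-0.4, 0.1, 0.6]
gripper_width: 0.0702
grip_force: 0.0
```

```bash
python3 - <<'E'
from h import *
delta([*TG["block"],.010])
E
```

```text
tcp [0.5782 0.3565 0.0624] yaw 159.61 tilt [-0.001  0.001 -1.   ] w 0.0702 F [-0.4  0.1  0.6] q [ 0.49  0.6   1.47 -0.    1.07 -0.72]
move cm [ 0.36 -0.5   5.24]
```

Call:
step_arm([
  {"xyz":[0.36,-0.5,0.5],"dr":[0,0,0],"hand":7},
  {"xyz":[0,0,2],"dr":[0,0,0],"hand":7},
  {"xyz":[0,0,2],"dr":[0,0,0],"hand":7},
  {"xyz":[0,0,0.7],"dr":[0,0,0],"hand":7},
  {"xyz":[0,0,0],"dr":[0,0,0],"hand":7},
  {"xyz":[0,0,0],"dr":[0,0,0],"hand":7},
  {"xyz":[0,0,0],"dr":[0,0,0],"hand":7},
])

```text
t: 6.53
tcp_pos: [0.5733, 0.3533, 0.0102]
orientation: [0.177, 0.984, 0.0, 0.001]
force: [0.1, -0.2, -0.2]
gripper_width: 0.0699
grip_force: 0.0
```

Call:
step_arm([
  {"xyz":[0,0,0],"dr":[0,0,0],"hand":4.5},
  {"xyz":[0,0,0],"dr":[0,0,0],"hand":4.5},
  {"xyz":[0,0,0],"dr":[0,0,0],"hand":4.5},
  {"xyz":[0,0,0],"dr":[0,0,0],"hand":4.5},
  {"xyz":[0,0,0],"dr":[0,0,0],"hand":4.5},
  {"xyz":[0,0,0],"dr":[0,0,0],"hand":4.5},
])

```text
t: 7.03
tcp_pos: [0.5738, 0.3536, 0.0108]
orientation: [0.177, 0.984, 0.001, 0.001]
force: [-0.8, 0.6, 6.3]
gripper_width: 0.0484
grip_force: 41.9
```

```bash
python3 - <<'E'
from h import *
delta(jig(0,0,.13))
E
```

```text
tcp [0.5738 0.3536 0.0108] yaw 159.62 tilt [-0.002  0.002 -1.   ] w 0.0484 F [-0.8  0.6  6.3] q [ 0.49  0.65  1.52 -0.    0.97 -0.73]
move cm [-18.09 -33.96 -11.95]
```

Call:
step_arm([
  {"xyz":[0,0,-2],"dr":[0,0,0],"hand":4.5},
  {"xyz":[0,0,-3.5],"dr":[0,0,0],"hand":4.5},
  {"xyz":[0,0,-3.5],"dr":[0,0,0],"hand":4.5},
  {"xyz":[-1,-2,-2.5],"dr":[0,0,0],"hand":4.5},
  {"xyz":[-1.5,-3,0],"dr":[0,0,0],"hand":4.5},
  {"xyz":[-1.5,-3,0],"dr":[0,0,0],"hand":4.5},
  {"xyz":[-1.5,-3,0],"dr":[0,0,0],"hand":4.5},
  {"xyz":[-1.5,-3,0],"dr":[0,0,0],"hand":4.5},
])

```text
t: 7.7
tcp_pos: [0.589, 0.1961, 0.1245]
orientation: [0.177, 0.984, -0.0, -0.0]
force: [0.3, -0.4, -0.4]
gripper_width: 0.049
grip_force: 41.9
```

Call:
step_arm([
  {"xyz":[-2,-3.5,0],"dr":[0,0,0],"hand":4.5},
  {"xyz":[-2,-3.5,0],"dr":[0,0,0],"hand":4.5},
  {"xyz":[-2,-3.5,0],"dr":[0,0,0],"hand":4.5},
  {"xyz":[-2,-3.5,0],"dr":[0,0,0],"hand":4.5},
  {"xyz":[-2,-3.5,0],"dr":[0,0,0],"hand":4.5},
  {"xyz":[-1.09,-2.46,0],"dr":[0,0,0],"hand":4.5},
  {"xyz":[0,0,0],"dr":[0,0,0],"hand":4.5},
  {"xyz":[0,0,0],"dr":[0,0,0],"hand":4.5},
])

```text
t: 8.37
tcp_pos: [0.6236, -0.0301, 0.124]
orientation: [0.179, 0.984, 0.0, -0.0]
force: [-0.5, 1.0, -0.5]
gripper_width: 0.0487
grip_force: 41.9
```

Call:
step_arm([
  {"xyz":[0,0,0],"dr":[0,0,0],"hand":4.5},
  {"xyz":[0,0,0],"dr":[0,0,0],"hand":4.5},
  {"xyz":[0,0,0],"dr":[0,0,0],"hand":4.5},
])

```text
t: 8.62
tcp_pos: [0.6236, -0.0268, 0.1242]
orientation: [0.176, 0.984, 0.0, -0.0]
force: [0.2, -0.2, -1.1]
gripper_width: 0.0487
grip_force: 41.9
```

```bash
python3 - <<'E'
from h import *
delta(jig(0,0,.034))
p,d=read_camera("scene"); cv2.imwrite("pics/s3.png",cv2.resize(p[130:330,220:420,::-1],None,fx=3,fy=3)); np.savez("s3",p=p,d=d)
E
```

```text
tcp [ 0.6236 -0.0268  0.1242] yaw 159.72 tilt [ 0.001  0.    -1.   ] w 0.0487 F [ 0.2 -0.2 -1.1] q [-0.11  0.47  1.54  0.    1.14 -1.33]
move cm [-0.15 -0.07  9.02]
```

View pics/s3.png

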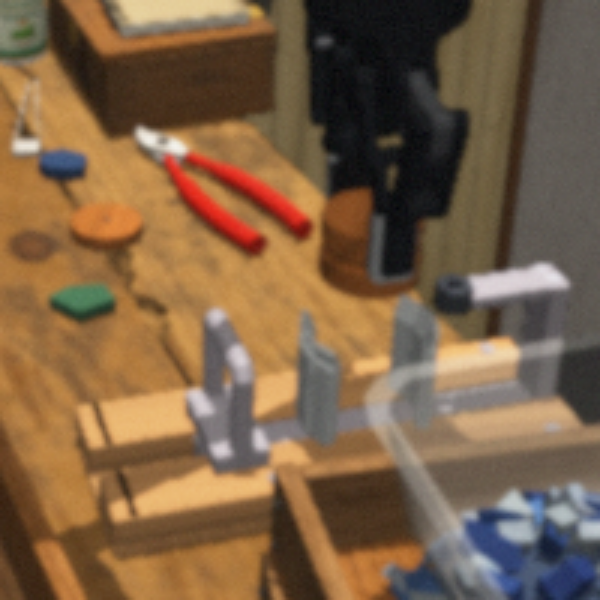

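The block is held level above the pocket, between the cheeks (crop 320 and 415, tops near row 310). Lowering into the lead-in first.

Call:
step_arm([
  {"xyz":[-0.15,-0.07,1.5],"dr":[0,0,0],"hand":4.5},
  {"xyz":[0,0,1.5],"dr":[0,0,0],"hand":4.5},
  {"xyz":[0,0,1],"dr":[0,0,0],"hand":4.5},
  {"xyz":[0,0,0.5],"dr":[0,0,0],"hand":4.5},
  {"xyz":[0,0,0.5],"dr":[0,0,0],"hand":4.5},
  {"xyz":[0,0,0.5],"dr":[0,0,0],"hand":4.5},
  {"xyz":[0,0,0],"dr":[0,0,0],"hand":4.5},
  {"xyz":[0,0,0],"dr":[0,0,0],"hand":4.5},
])

```text
t: 9.33
tcp_pos: [0.6251, -0.0294, 0.0693]
orientation: [0.177, 0.984, 0.0, -0.0]
force: [0.3, 1.1, -0.5]
gripper_width: 0.0488
grip_force: 42.1
```

```bash
python3 - <<'E'
from h import *
delta(jig(0,0,.034))
E
```

```text
tcp [ 0.6251 -0.0294  0.0693] yaw 159.62 tilt [ 0. -0. -1.] w 0.0488 F [ 0.3  1.1 -0.5] q [-0.11  0.53  1.59  0.    1.02 -1.33]
move cm [0.08 0.13 3.53]
```

Call:
step_arm([
  {"xyz":[0.08,0.1,0.8],"dr":[0,0,0],"hand":4.5},
  {"xyz":[0,0,0.8],"dr":[0,0,0],"hand":4.5},
  {"xyz":[0,0,0.8],"dr":[0,0,0],"hand":4.5},
  {"xyz":[0,0,0.5],"dr":[0,0,0],"hand":4.5},
  {"xyz":[0,0,0.3],"dr":[0,0,0],"hand":4.5},
  {"xyz":[0,0,0.2],"dr":[0,0,0],"hand":4.5},
  {"xyz":[0,0,0],"dr":[0,0,0],"hand":4.5},
  {"xyz":[0,0,0],"dr":[0,0,0],"hand":4.5},
])

```text
t: 10.0
tcp_pos: [0.6249, -0.0284, 0.0352]
orientation: [0.177, 0.984, 0.0, 0.0]
force: [0.5, 0.8, -2.3]
gripper_width: 0.0488
grip_force: 42.1
```

Call:
step_arm([
  {"xyz":[0,0,0.05],"dr":[0,0,0],"hand":6.6},
  {"xyz":[0,0,0],"dr":[0,0,0],"hand":6.6},
  {"xyz":[0,0,0],"dr":[0,0,0],"hand":6.6},
  {"xyz":[0,0,0],"dr":[0,0,0],"hand":6.6},
  {"xyz":[0,0,-1.5],"dr":[0,0,0],"hand":6.6},
  {"xyz":[0,0,-3],"dr":[0,0,0],"hand":6.6},
  {"xyz":[0,0,-3],"dr":[0,0,0],"hand":6.6},
  {"xyz":[0,0,-2],"dr":[0,0,0],"hand":6.6},
])

```text
t: 10.67
tcp_pos: [0.6255, -0.0284, 0.1323]
orientation: [0.177, 0.984, 0.0, 0.001]
force: [1.0, -0.1, -0.1]
gripper_width: 0.0659
grip_force: 0.0
```

```bash
python3 - <<'E'
from h import *
delta([*TG["spacer"],.06])
E
```

```text
tcp [ 0.6255 -0.0284  0.1323] yaw 159.61 tilt [-0.002  0.001 -1.   ] w 0.0659 F [ 1.  -0.1 -0.1] q [-0.11  0.46  1.53 -0.    1.15 -1.33]
move cm [19.6 24.   7.2]
```

Call:
step_arm([
  {"xyz":[1.6,2,0],"dr":[0,0,0],"hand":6.6},
  {"xyz":[2.2,2.7,0],"dr":[0,0,0],"hand":6.6},
  {"xyz":[2.2,2.7,0],"dr":[0,0,0],"hand":6.6},
  {"xyz":[2.2,2.7,0],"dr":[0,0,0],"hand":6.6},
  {"xyz":[2.2,2.7,0],"dr":[0,0,0],"hand":6.6},
  {"xyz":[2.2,2.7,0],"dr":[0,0,0],"hand":6.6},
  {"xyz":[2.2,2.7,0],"dr":[0,0,0],"hand":6.6},
  {"xyz":[2.2,2.7,1.5],"dr":[0,0,0],"hand":6.6},
])

```text
t: 11.33
tcp_pos: [0.5395, 0.2289, 0.1175]
orientation: [0.177, 0.984, 0.001, 0.003]
force: [1.2, 0.9, -0.0]
gripper_width: 0.0661
grip_force: 0.0
```

Call:
step_arm([
  {"xyz":[1.6,2,2.5],"dr":[0,0,0],"hand":6.6},
  {"xyz":[1,1.1,2.5],"dr":[0,0,0],"hand":6.6},
  {"xyz":[0,0,0],"dr":[0,0,0],"hand":6.6},
  {"xyz":[0,0,0],"dr":[0,0,0],"hand":6.6},
  {"xyz":[0,0,0],"dr":[0,0,0],"hand":6.6},
  {"xyz":[0,0,0],"dr":[0,0,0],"hand":6.6},
])

```text
t: 11.83
tcp_pos: [0.5262, 0.2644, 0.0662]
orientation: [0.177, 0.984, 0.001, 0.001]
force: [0.3, -0.3, 0.5]
gripper_width: 0.0657
grip_force: 0.0
```

```bash
python3 - <<'E'
from h import *
delta([*TG["spacer"],-.001])
z,d=read_camera("top");W=world("top",d); b=[W[r,c] for r in range(384) for c in range(512)]
b=np.array(b); q=np.c_[(b[:,:2]-O[:2])@np.array([[np.cos(TH),-np.sin(TH)],[np.sin(TH),np.cos(TH)]]),b[:,2]]
k=q[(np.hypot(q[:,0],q[:,1])<.015)]; print("in pocket z",np.percentile(k[:,2],[10,50,90]).round(4))
k=q[(abs(q[:,0])<.03)&(abs(q[:,1])<.035)&(abs(q[:,2]-.058)<.005)]; print(k.mean(0).round(4),np.ptp(k[:,:2],0))
p,d=read_camera("scene"); W=world("scene",d); t=get_obs()["tcp_pos"]
m=(np.hypot(W[...,0]-t[0],W[...,1]-t[1])<.065)&(W[...,2]>.03)&(W[...,2]<.1)
k=W[m]; print("lowest finger pts rel tcp",np.sort(k[:,2])[:12].round(4)-t[2])
cv2.imwrite("pics/s4.png",cv2.resize(p[100:300,130:330,::-1],None,fx=3,fy=3))
E
```

```text
tcp [0.5262 0.2644 0.0662] yaw 159.56 tilt [-0.002  0.001 -1.   ] w 0.0657 F [ 0.3 -0.3  0.5] q [ 0.39  0.49  1.68 -0.    0.97 -0.82]
move cm [0.08 0.01 6.72]
in pocket z [0.0554 0.0579 0.0606]
[ 0.0001 -0.0018  0.0579] [0.05871436 0.04922109]
lowest finger pts rel tcp [-0.0357872 -0.0353872 -0.0352872 -0.0351872 -0.0350872 -0.0339872
 -0.0337872 -0.0336872 -0.0336872 -0.0325872 -0.0325872 -0.0324872]
```

View pics/s4.png

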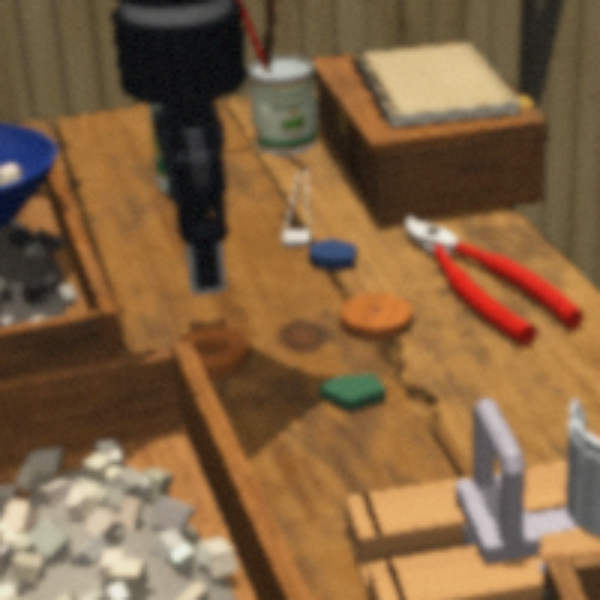

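The block sits flat in the pocket (top at 58 mm). The gripper stands over the ring at (215,345), with free space round it.

Call:
step_arm([
  {"xyz":[0.08,0,2],"dr":[0,0,0],"hand":6.6},
  {"xyz":[0,0,2],"dr":[0,0,0],"hand":6.6},
  {"xyz":[0,0,1.5],"dr":[0,0,0],"hand":6.6},
  {"xyz":[0,0,0.7],"dr":[0,0,0],"hand":6.6},
  {"xyz":[0,0,0.3],"dr":[0,0,0],"hand":6.6},
  {"xyz":[0,0,0],"dr":[0,0,0],"hand":6.6},
  {"xyz":[0,0,0],"dr":[0,0,0],"hand":6.6},
  {"xyz":[0,0,0],"dr":[0,0,0],"hand":6.6},
])

```text
t: 12.6
tcp_pos: [0.5248, 0.2654, 0.0009]
orientation: [0.177, 0.984, 0.001, 0.001]
force: [0.0, -0.2, -0.1]
gripper_width: 0.0661
grip_force: 0.0
```

Call:
step_arm([
  {"xyz":[0,0,0],"dr":[0,0,0],"hand":4.5},
  {"xyz":[0,0,0],"dr":[0,0,0],"hand":4.5},
  {"xyz":[0,0,0],"dr":[0,0,0],"hand":4.5},
  {"xyz":[0,0,0],"dr":[0,0,0],"hand":4.5},
  {"xyz":[0,0,0],"dr":[0,0,0],"hand":4.5},
  {"xyz":[0,0,0],"dr":[0,0,0],"hand":4.5},
], grip_force=35)

```text
t: 13.1
tcp_pos: [0.5246, 0.2655, 0.0012]
orientation: [0.177, 0.984, 0.001, 0.001]
force: [-1.0, -0.6, 5.0]
gripper_width: 0.0483
grip_force: 35.1
```

```bash
python3 - <<'E'
from h import *
delta(jig(0,0,.13))
E
```

```text
tcp [0.5246 0.2655 0.0012] yaw 159.64 tilt [-0.002  0.001 -1.   ] w 0.0483 F [-1.  -0.6  5. ] q [ 0.4   0.58  1.74 -0.    0.83 -0.82]
move cm [-19.62 -24.   -12.88]
```

Call:
step_arm([
  {"xyz":[0,0,-2],"dr":[0,0,0],"hand":4.5},
  {"xyz":[0,0,-3.5],"dr":[0,0,0],"hand":4.5},
  {"xyz":[0,0,-3.5],"dr":[0,0,0],"hand":4.5},
  {"xyz":[-1,-1.2,-2.8],"dr":[0,0,0],"hand":4.5},
  {"xyz":[-2,-2.4,-1],"dr":[0,0,0],"hand":4.5},
  {"xyz":[-2,-2.4,0],"dr":[0,0,0],"hand":4.5},
  {"xyz":[-2,-2.4,0],"dr":[0,0,0],"hand":4.5},
  {"xyz":[-2,-2.4,0],"dr":[0,0,0],"hand":4.5},
])

```text
t: 13.77
tcp_pos: [0.5711, 0.1317, 0.129]
orientation: [0.176, 0.984, 0.0, 0.001]
force: [0.6, 0.8, 0.1]
gripper_width: 0.0484
grip_force: 36.4
```

Call:
step_arm([
  {"xyz":[-2,-2.4,0],"dr":[0,0,0],"hand":4.5},
  {"xyz":[-2,-2.4,0],"dr":[0,0,0],"hand":4.5},
  {"xyz":[-2,-2.4,0],"dr":[0,0,0],"hand":4.5},
  {"xyz":[-2,-2.4,0],"dr":[0,0,0],"hand":4.5},
  {"xyz":[-1.6,-2.1,0],"dr":[0,0,0],"hand":4.5},
  {"xyz":[-1,-1.5,0],"dr":[0,0,0],"hand":4.5},
  {"xyz":[0,0,0],"dr":[0,0,0],"hand":4.5},
  {"xyz":[0,0,0],"dr":[0,0,0],"hand":4.5},
])

```text
t: 14.43
tcp_pos: [0.624, -0.0288, 0.1279]
orientation: [0.178, 0.984, 0.0, -0.0]
force: [-0.4, 0.7, -0.3]
gripper_width: 0.0482
grip_force: 36.4
```

Call:
step_arm([
  {"xyz":[0,0,0],"dr":[0,0,0],"hand":4.5},
  {"xyz":[0,0,0],"dr":[0,0,0],"hand":4.5},
  {"xyz":[0,0,0],"dr":[0,0,0],"hand":4.5},
])

```text
t: 14.68
tcp_pos: [0.6235, -0.0267, 0.1279]
orientation: [0.176, 0.984, 0.0, -0.0]
force: [-0.0, -0.2, -0.2]
gripper_width: 0.0478
grip_force: 36.4
```

```bash
python3 - <<'E'
from h import *
delta(jig(-.001,0,.0595))
E
```

```text
tcp [ 0.6235 -0.0267  0.1279] yaw 159.7 tilt [ 0.  0. -1.] w 0.0478 F [-0.  -0.2 -0.2] q [-0.11  0.46  1.53  0.    1.15 -1.33]
move cm [-0.06 -0.07  6.84]
```

Call:
step_arm([
  {"xyz":[-0.06,-0.07,1.5],"dr":[0,0,0],"hand":4.5},
  {"xyz":[0,0,1.5],"dr":[0,0,0],"hand":4.5},
  {"xyz":[0,0,1],"dr":[0,0,0],"hand":4.5},
  {"xyz":[0,0,0.8],"dr":[0,0,0],"hand":4.5},
  {"xyz":[0,0,0.8],"dr":[0,0,0],"hand":4.5},
  {"xyz":[0,0,0.8],"dr":[0,0,0],"hand":4.5},
  {"xyz":[0,0,0],"dr":[0,0,0],"hand":4.5},
  {"xyz":[0,0,0],"dr":[0,0,0],"hand":4.5},
])

```text
t: 15.35
tcp_pos: [0.624, -0.0288, 0.0633]
orientation: [0.177, 0.984, -0.0, -0.001]
force: [-0.8, 0.1, -0.4]
gripper_width: 0.0479
grip_force: 36.4
```

Call:
step_arm([
  {"xyz":[0,0,0.2],"dr":[0,0,0],"hand":4.5},
  {"xyz":[0,0,0.2],"dr":[0,0,0],"hand":4.5},
  {"xyz":[0,0,0],"dr":[0,0,0],"hand":4.5},
  {"xyz":[0,0,0],"dr":[0,0,0],"hand":4.5},
])

```text
t: 15.68
tcp_pos: [0.6245, -0.029, 0.0601]
orientation: [0.177, 0.984, -0.0, 0.0]
force: [0.5, -0.2, -0.7]
gripper_width: 0.0482
grip_force: 36.4
```

Call:
step_arm([
  {"xyz":[0,0,0.1],"dr":[0,0,0],"hand":6.5},
  {"xyz":[0,0,0],"dr":[0,0,0],"hand":6.5},
  {"xyz":[0,0,0],"dr":[0,0,0],"hand":6.5},
  {"xyz":[0,0,0],"dr":[0,0,0],"hand":6.5},
  {"xyz":[0,0,-1.5],"dr":[0,0,0],"hand":6.5},
  {"xyz":[0,0,-3],"dr":[0,0,0],"hand":6.5},
  {"xyz":[0,0,-2.5],"dr":[0,0,0],"hand":6.5},
  {"xyz":[0,0,0],"dr":[0,0,0],"hand":6.5},
])

```text
t: 16.35
tcp_pos: [0.6282, -0.0293, 0.1343]
orientation: [0.177, 0.984, 0.0, 0.005]
force: [1.3, 0.0, 0.9]
gripper_width: 0.065
grip_force: 0.0
```

```bash
python3 - <<'E'
from h import *
delta([*TG["disc"],.06])
E
```

```text
tcp [ 0.6282 -0.0293  0.1343] yaw 159.62 tilt [-0.01   0.002 -1.   ] w 0.065 F [1.3 0.  0.9] q [-0.11  0.46  1.52  0.    1.15 -1.33]
move cm [ 8.45 25.92  7.41]
```

Call:
step_arm([
  {"xyz":[0.6,2,0],"dr":[0,0,0],"hand":6.5},
  {"xyz":[0.9,3,0],"dr":[0,0,0],"hand":6.5},
  {"xyz":[0.9,3,0],"dr":[0,0,0],"hand":6.5},
  {"xyz":[0.9,3,0],"dr":[0,0,0],"hand":6.5},
  {"xyz":[0.9,3,0],"dr":[0,0,0],"hand":6.5},
  {"xyz":[0.9,3,0],"dr":[0,0,0],"hand":6.5},
  {"xyz":[0.9,3,0],"dr":[0,0,0],"hand":6.5},
  {"xyz":[0.9,3,1.5],"dr":[0,0,0],"hand":6.5},
])

```text
t: 17.02
tcp_pos: [0.6418, 0.2128, 0.1163]
orientation: [0.177, 0.984, 0.001, 0.003]
force: [0.2, -0.0, 1.0]
gripper_width: 0.065
grip_force: 0.0
```

Call:
step_arm([
  {"xyz":[0.7,2,2.5],"dr":[0,0,0],"hand":6.5},
  {"xyz":[0.36,1.06,2.5],"dr":[0,0,0],"hand":6.5},
  {"xyz":[0,0,0],"dr":[0,0,0],"hand":6.5},
  {"xyz":[0,0,0],"dr":[0,0,0],"hand":6.5},
  {"xyz":[0,0,0],"dr":[0,0,0],"hand":6.5},
  {"xyz":[0,0,0],"dr":[0,0,0],"hand":6.5},
  {"xyz":[0,0,0],"dr":[0,0,0],"hand":6.5},
])

```text
t: 17.6
tcp_pos: [0.6418, 0.2422, 0.0657]
orientation: [0.178, 0.984, 0.001, 0.001]
force: [0.0, 0.1, 0.2]
gripper_width: 0.0651
grip_force: 0.0
```

```bash
cat >> h.py <<'E'
def pocket(h):
    p,d=read_camera("top");b=world("top",d).reshape(-1,3)
    q=np.c_[(b[:,:2]-O[:2])@np.array([[np.cos(TH),-np.sin(TH)],[np.sin(TH),np.cos(TH)]]),b[:,2]]
    for r0,r1 in((0,.009),(.013,.023)):
        r=np.hypot(q[:,0],q[:,1]);k=q[(r>=r0)&(r<r1)]; print("z",r0,np.percentile(k[:,2],[10,50,90]).round(4))
    print("tilt fit",np.linalg.lstsq(np.c_[k[:,:2],np.ones(len(k))][abs(k[:,2]-h)<.006],k[abs(k[:,2]-h)<.006,2],rcond=None)[0].round(3))
    return p,d
E
python3 - <<'E'
from h import *
delta([*TG["disc"],.0])
pocket(.070)
E
```

```text
tcp [0.6418 0.2422 0.0657] yaw 159.53 tilt [-0.002  0.002 -1.   ] w 0.0651 F [0.  0.1 0.2] q [ 0.3   0.6   1.45 -0.    1.09 -0.91]
move cm [ 0.21 -0.    6.57]
z 0 [0.0562 0.0586 0.0607]
z 0.013 [0.0589 0.0695 0.0722]
tilt fit [ 0.005 -0.009  0.07 ]
```

Ring seated flat (top at 70 mm). Now the disc.

Call:
step_arm([
  {"xyz":[0.2,0,2],"dr":[0,0,0],"hand":6.5},
  {"xyz":[0,0,2],"dr":[0,0,0],"hand":6.5},
  {"xyz":[0,0,1.5],"dr":[0,0,0],"hand":6.5},
  {"xyz":[0,0,0.7],"dr":[0,0,0],"hand":6.5},
  {"xyz":[0,0,0.3],"dr":[0,0,0],"hand":6.5},
  {"xyz":[0,0,0],"dr":[0,0,0],"hand":6.5},
  {"xyz":[0,0,0],"dr":[0,0,0],"hand":6.5},
  {"xyz":[0,0,0],"dr":[0,0,0],"hand":6.5},
])

```text
t: 18.32
tcp_pos: [0.6397, 0.244, 0.0001]
orientation: [0.177, 0.984, 0.001, 0.001]
force: [-0.2, 0.6, 1.1]
gripper_width: 0.0651
grip_force: 0.0
```

Call:
step_arm([
  {"xyz":[0,0,0],"dr":[0,0,0],"hand":4.5},
  {"xyz":[0,0,0],"dr":[0,0,0],"hand":4.5},
  {"xyz":[0,0,0],"dr":[0,0,0],"hand":4.5},
  {"xyz":[0,0,0],"dr":[0,0,0],"hand":4.5},
  {"xyz":[0,0,0],"dr":[0,0,0],"hand":4.5},
  {"xyz":[0,0,0],"dr":[0,0,0],"hand":4.5},
])

```text
t: 18.82
tcp_pos: [0.6395, 0.2441, 0.0003]
orientation: [0.177, 0.984, 0.0, 0.001]
force: [-1.0, -0.6, 4.4]
gripper_width: 0.0478
grip_force: 35.5
```

```bash
python3 - <<'E'
from h import *
delta(jig(-.0005,0,.13))
E
```

```text
tcp [6.395e-01 2.441e-01 3.000e-04] yaw 159.62 tilt [-0.002  0.001 -1.   ] w 0.0478 F [-1.  -0.6  4.4] q [ 0.3   0.67  1.51 -0.    0.96 -0.91]
move cm [ -8.07 -25.99 -12.99]
```

Call:
step_arm([
  {"xyz":[0,0,-2],"dr":[0,0,0],"hand":4.5},
  {"xyz":[0,0,-3.5],"dr":[0,0,0],"hand":4.5},
  {"xyz":[0,0,-3.5],"dr":[0,0,0],"hand":4.5},
  {"xyz":[-0.3,-1,-3],"dr":[0,0,0],"hand":4.5},
  {"xyz":[-0.8,-2.5,-1],"dr":[0,0,0],"hand":4.5},
  {"xyz":[-0.8,-2.5,0],"dr":[0,0,0],"hand":4.5},
  {"xyz":[-0.8,-2.5,0],"dr":[0,0,0],"hand":4.5},
  {"xyz":[-0.8,-2.5,0],"dr":[0,0,0],"hand":4.5},
])

```text
t: 19.48
tcp_pos: [0.633, 0.1277, 0.1296]
orientation: [0.177, 0.984, 0.0, 0.001]
force: [0.2, -1.1, -1.0]
gripper_width: 0.0479
grip_force: 36.2
```

Call:
step_arm([
  {"xyz":[-0.8,-2.5,0],"dr":[0,0,0],"hand":4.5},
  {"xyz":[-0.8,-2.5,0],"dr":[0,0,0],"hand":4.5},
  {"xyz":[-0.8,-2.5,0],"dr":[0,0,0],"hand":4.5},
  {"xyz":[-0.8,-2.5,0],"dr":[0,0,0],"hand":4.5},
  {"xyz":[-0.8,-2.5,0],"dr":[0,0,0],"hand":4.5},
  {"xyz":[-0.57,-2.49,0],"dr":[0,0,0],"hand":4.5},
  {"xyz":[0,0,0],"dr":[0,0,0],"hand":4.5},
  {"xyz":[0,0,0],"dr":[0,0,0],"hand":4.5},
])

```text
t: 20.15
tcp_pos: [0.6235, -0.0293, 0.1289]
orientation: [0.178, 0.984, 0.0, -0.0]
force: [0.9, 0.9, -0.8]
gripper_width: 0.048
grip_force: 36.3
```

Call:
step_arm([
  {"xyz":[0,0,0],"dr":[0,0,0],"hand":4.5},
  {"xyz":[0,0,0],"dr":[0,0,0],"hand":4.5},
  {"xyz":[0,0,0],"dr":[0,0,0],"hand":4.5},
  {"xyz":[0,0,0],"dr":[0,0,0],"hand":4.5},
])

```text
t: 20.48
tcp_pos: [0.6238, -0.0268, 0.1288]
orientation: [0.176, 0.984, 0.0, 0.0]
force: [0.7, -0.5, -0.3]
gripper_width: 0.0477
grip_force: 36.3
```

```bash
python3 - <<'E'
from h import *
delta(jig(-.0005,0,.071))
E
```

```text
tcp [ 0.6238 -0.0268  0.1288] yaw 159.7 tilt [ 0.  0. -1.] w 0.0477 F [ 0.7 -0.5 -0.3] q [-0.11  0.46  1.53  0.    1.15 -1.33]
move cm [-0.08 -0.06  5.78]
```

Call:
step_arm([
  {"xyz":[-0.08,-0.06,1.5],"dr":[0,0,0],"hand":4.5},
  {"xyz":[0,0,1.2],"dr":[0,0,0],"hand":4.5},
  {"xyz":[0,0,0.8],"dr":[0,0,0],"hand":4.5},
  {"xyz":[0,0,0.7],"dr":[0,0,0],"hand":4.5},
  {"xyz":[0,0,0.7],"dr":[0,0,0],"hand":4.5},
  {"xyz":[0,0,0.6],"dr":[0,0,0],"hand":4.5},
  {"xyz":[0,0,0],"dr":[0,0,0],"hand":4.5},
  {"xyz":[0,0,0],"dr":[0,0,0],"hand":4.5},
])

```text
t: 21.15
tcp_pos: [0.6241, -0.0287, 0.0735]
orientation: [0.177, 0.984, -0.0, -0.0]
force: [-0.7, -0.4, -0.6]
gripper_width: 0.0477
grip_force: 36.3
```

Call:
step_arm([
  {"xyz":[0,0,0.2],"dr":[0,0,0],"hand":4.5},
  {"xyz":[0,0,0],"dr":[0,0,0],"hand":4.5},
  {"xyz":[0,0,0],"dr":[0,0,0],"hand":4.5},
  {"xyz":[0,0,0],"dr":[0,0,0],"hand":4.5},
])

```text
t: 21.48
tcp_pos: [0.6245, -0.0289, 0.0722]
orientation: [0.177, 0.984, 0.0, 0.0]
force: [-0.9, -0.9, -0.2]
gripper_width: 0.0479
grip_force: 36.3
```

Call:
step_arm([
  {"xyz":[0,0,0.15],"dr":[0,0,0],"hand":4.5},
  {"xyz":[0,0,0],"dr":[0,0,0],"hand":4.5},
  {"xyz":[0,0,0],"dr":[0,0,0],"hand":4.5},
  {"xyz":[0,0,0],"dr":[0,0,0],"hand":6.5},
  {"xyz":[0,0,0],"dr":[0,0,0],"hand":6.5},
  {"xyz":[0,0,0],"dr":[0,0,0],"hand":6.5},
  {"xyz":[0,0,0],"dr":[0,0,0],"hand":6.5},
])

```text
t: 22.07
tcp_pos: [0.6241, -0.0288, 0.0701]
orientation: [0.177, 0.984, -0.0, -0.0]
force: [-0.1, 0.3, 0.4]
gripper_width: 0.0647
grip_force: 0.0
```

Call:
step_arm([
  {"xyz":[0,0,-1.5],"dr":[0,0,0],"hand":6.5},
  {"xyz":[0,0,-3],"dr":[0,0,0],"hand":6.5},
  {"xyz":[0,0,-3],"dr":[0,0,0],"hand":6.5},
  {"xyz":[3,0,0],"dr":[0,0,0.12],"hand":4},
  {"xyz":[3,0,0],"dr":[0,0,0.12],"hand":4},
  {"xyz":[0,0,0],"dr":[0,0,0.12],"hand":4},
  {"xyz":[0,0,0],"dr":[0,0,0.12],"hand":4},
  {"xyz":[0,0,0],"dr":[0,0,0.12],"hand":4},
])

```text
t: 22.73
tcp_pos: [0.5688, -0.0043, 0.1456]
orientation: [0.462, 0.887, 0.0, 0.0]
force: [-0.0, 0.5, 1.2]
gripper_width: 0.0397
grip_force: 0.0
```

Call:
step_arm([
  {"xyz":[0,0,0],"dr":[0,0,0.12],"hand":4},
  {"xyz":[0,0,0],"dr":[0,0,0.12],"hand":4},
  {"xyz":[0,0,0],"dr":[0,0,0.12],"hand":4},
  {"xyz":[0,0,0],"dr":[0,0,0.12],"hand":4},
  {"xyz":[0,0,0],"dr":[0,0,0.12],"hand":4},
  {"xyz":[0,0,0],"dr":[0,0,0.12],"hand":4},
  {"xyz":[0,0,0],"dr":[0,0,0.12],"hand":4},
  {"xyz":[0,0,0],"dr":[0,0,0.12],"hand":4},
])

```text
t: 23.4
tcp_pos: [0.5693, -0.0046, 0.1452]
orientation: [0.82, 0.573, -0.0, -0.0]
force: [-0.0, -0.3, -0.3]
gripper_width: 0.0401
grip_force: 0.0
```

Call:
step_arm([
  {"xyz":[0,0,0],"dr":[0,0,0.01],"hand":4},
  {"xyz":[0,0,0],"dr":[0,0,0],"hand":4},
  {"xyz":[0,0,0],"dr":[0,0,0],"hand":4},
  {"xyz":[0,0,0],"dr":[0,0,0],"hand":4},
])

```text
t: 23.73
tcp_pos: [0.5694, -0.0046, 0.1453]
orientation: [0.82, 0.572, -0.0, -0.0]
force: [1.3, 0.0, -0.1]
gripper_width: 0.0399
grip_force: 0.0
```

```bash
python3 - <<'E'
from h import *
delta(jig(-.075,0,.13))
pocket(.080)
p,d=read_camera("scene"); cv2.imwrite("pics/s5.png",cv2.resize(p[130:330,220:420,::-1],None,fx=3,fy=3)); np.savez("s5",p=p,d=d)
E
```

```text
tcp [ 0.5694 -0.0046  0.1453] yaw 69.77 tilt [-0. -0. -1.] w 0.0399 F [ 1.3  0.  -0.1] q [-0.08  0.38  1.64  0.    1.13  0.27]
move cm [-0.27 -1.5   1.53]
z 0 [0.0793 0.0793 0.0793]
z 0.013 [0.0384 0.0791 0.53  ]
tilt fit [ 0.035 -0.144  0.082]
```

View pics/s5.png

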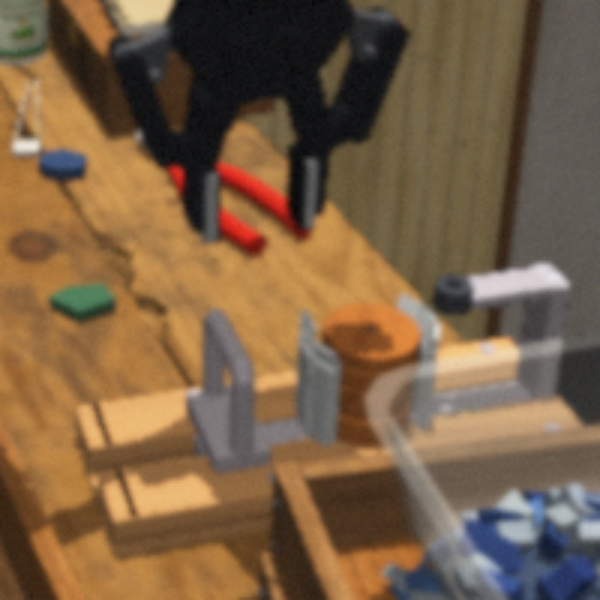

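All three parts are in the pocket, flat (disc top about 79.5 mm), and the bystanders have not moved. The handle is at crop (230,390), the mark at the left end (105,440).

Call:
step_arm([
  {"xyz":[-0.27,-1.5,0],"dr":[0,0,0],"hand":2.8},
  {"xyz":[0,0,2],"dr":[0,0,0],"hand":2.8},
  {"xyz":[0,0,1],"dr":[0,0,0],"hand":2.8},
  {"xyz":[0,0,0],"dr":[0,0,0],"hand":2.8},
  {"xyz":[0,0,0],"dr":[0,0,0],"hand":2.8},
  {"xyz":[0,0,0],"dr":[0,0,0],"hand":2.8},
  {"xyz":[0,0,0],"dr":[0,0,0],"hand":2.8},
])

```text
t: 24.42
tcp_pos: [0.5554, -0.002, 0.1159]
orientation: [0.821, 0.571, 0.001, 0.0]
force: [-0.5, -0.6, 0.7]
gripper_width: 0.028
grip_force: 0.0
```

```bash
python3 - <<'E'
from h import *
delta(jig(-.075,0,.064))
E
```

```text
tcp [ 0.5554 -0.002   0.1159] yaw 69.66 tilt [ 0.     0.001 -1.   ] w 0.028 F [-0.5 -0.6  0.7] q [-0.08  0.39  1.7  -0.    1.05  0.28]
move cm [-0.03 -0.1   5.19]
```

Call:
step_arm([
  {"xyz":[0,-0.1,1],"dr":[0,0,0],"hand":2.8},
  {"xyz":[0,0,1],"dr":[0,0,0],"hand":2.8},
  {"xyz":[0,0,1],"dr":[0,0,0],"hand":2.8},
  {"xyz":[0,0,1],"dr":[0,0,0],"hand":2.8},
  {"xyz":[0,0,1],"dr":[0,0,0],"hand":2.8},
  {"xyz":[0,0,0.2],"dr":[0,0,0],"hand":2.8},
  {"xyz":[0,0,0],"dr":[0,0,0],"hand":2.8},
  {"xyz":[0,0,0],"dr":[0,0,0],"hand":2.8},
])

```text
t: 25.08
tcp_pos: [0.5534, -0.0016, 0.0629]
orientation: [0.821, 0.571, -0.0, -0.0]
force: [0.4, -0.2, 0.3]
gripper_width: 0.028
grip_force: 0.0
```

Call:
step_arm([
  {"xyz":[0,0,0],"dr":[0,0,0],"hand":0.6},
  {"xyz":[0,0,0],"dr":[0,0,0],"hand":0.6},
  {"xyz":[0,0,0],"dr":[0,0,0],"hand":0.6},
  {"xyz":[0,0,0],"dr":[0,0,0],"hand":0.6},
  {"xyz":[0,0,0],"dr":[0,0,0],"hand":0.6},
  {"xyz":[0,0,0],"dr":[0,0,0],"hand":0.6},
], grip_force=70)

```text
t: 25.58
tcp_pos: [0.5548, -0.0018, 0.064]
orientation: [0.821, 0.571, 0.001, 0.001]
force: [4.9, -2.7, 0.5]
gripper_width: 0.0099
grip_force: 68.8
```

```bash
python3 - <<'E'
from h import *
delta(jig(-.120,0,.064))
E
```

```text
tcp [ 0.5548 -0.0018  0.064 ] yaw 69.66 tilt [ 0.001  0.003 -1.   ] w 0.0099 F [ 4.9 -2.7  0.5] q [-0.08  0.46  1.76 -0.    0.92  0.28]
move cm [-0.03 -4.53 -0.01]
```

Call:
step_arm([
  {"xyz":[0,-0.5,0],"dr":[0,0,0],"hand":0.6},
  {"xyz":[0,-0.9,0],"dr":[0,0,0],"hand":0.6},
  {"xyz":[0,-0.9,0],"dr":[0,0,0],"hand":0.6},
  {"xyz":[0,-0.9,0],"dr":[0,0,0],"hand":0.6},
  {"xyz":[0,-0.8,0],"dr":[0,0,0],"hand":0.6},
  {"xyz":[0,-0.5,0],"dr":[0,0,0],"hand":0.6},
  {"xyz":[0,0,0],"dr":[0,0,0],"hand":0.6},
  {"xyz":[0,0,0],"dr":[0,0,0],"hand":0.6},
])

```text
t: 26.25
tcp_pos: [0.5135, 0.0135, 0.064]
orientation: [0.821, 0.571, 0.002, 0.002]
force: [7.1, -4.7, -2.6]
gripper_width: 0.0098
grip_force: 68.6
```

Call:
step_arm([
  {"xyz":[0,0,0],"dr":[0,0,0],"hand":0.6},
  {"xyz":[0,0,0],"dr":[0,0,0],"hand":0.6},
  {"xyz":[0,0,0],"dr":[0,0,0],"hand":0.6},
])

```text
t: 26.5
tcp_pos: [0.514, 0.0133, 0.064]
orientation: [0.821, 0.571, 0.002, 0.002]
force: [7.1, -3.7, -2.0]
gripper_width: 0.0099
grip_force: 68.7
```

```bash
cat >> h.py <<'E'
def look():
    A=np.array([[np.cos(TH),-np.sin(TH)],[np.sin(TH),np.cos(TH)]])
    for n in("top","scene"):
        p,d=read_camera(n); W=world(n,d); q=np.concatenate([(W[...,:2]-O[:2])@A,W[...,2:]],-1)
        k=q[(abs(q[...,1])<.028)&(q[...,0]>-.15)&(q[...,0]<-.08)&(q[...,2]>.034)&(q[...,2]<.05)]
        print(n,"carriage",len(k),np.percentile(k[:,0],[2,10,50]).round(4) if len(k) else "")
        if n=="top":
            k=q[(abs(q[...,1])<.013)&(q[...,0]>-.02)&(q[...,0]<.05)&(q[...,2]>.092)&(q[...,2]<.105)]
            print("bush/arm",len(k),np.percentile(k[:,0],[2,5,50]).round(4) if len(k) else "")
        for t in("bush_hole","handle_grip","mark"):
            r=place_of(n,t)
            if r:
                zz=dict(bush_hole=.0845,handle_grip=.083,mark=.025)[t]; w=onplane(n,r[0]["point"][0]*384,r[0]["point"][1]*512,zz)
                print(n,t,round(r[0]["p"],2),((w[:2]-O[:2])@A).round(4))
        np.savez("l_"+n,p=p,d=d)
    return p
E
python3 - <<'E'
from h import *
delta(jig(-.120,0,.064))
p=look(); cv2.imwrite("pics/s6.png",cv2.resize(p[190:310,220:400,::-1],None,fx=4.4,fy=4.4,interpolation=cv2.INTER_CUBIC))
E
```

```text
tcp [0.514  0.0133 0.064 ] yaw 69.68 tilt [ 0.001  0.005 -1.   ] w 0.0099 F [ 7.1 -3.7 -2. ] q [-0.06  0.41  1.85 -0.    0.88  0.3 ]
move cm [-0.03 -0.17  0.  ]
top carriage 38 [-0.1357 -0.1343 -0.1281]
bush/arm 207 [-0.0086 -0.0064  0.0214]
top bush_hole 0.64 [ 0.001  -0.0012]
top handle_grip 0.77 [-0.1201  0.0006]
top mark 0.61 [-0.1335 -0.0049]
scene carriage 232 [-0.131  -0.1291 -0.1218]
scene bush_hole 0.64 [-0.001  -0.0085]
scene handle_grip 0.7 [-0.1156 -0.0027]
scene mark 0.56 [-0.1315 -0.0016]
```

View pics/s6.png

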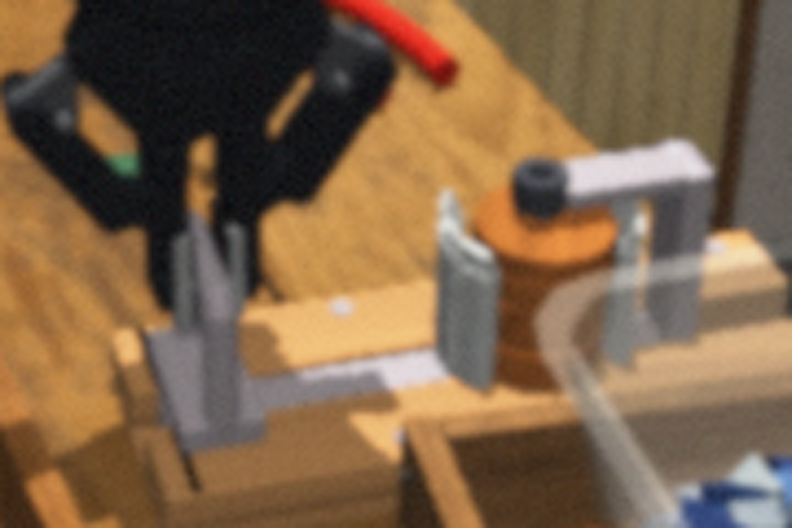

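```bash
python3 - <<'E'
from h import *
A=np.array([[np.cos(TH),-np.sin(TH)],[np.sin(TH),np.cos(TH)]])
for f in("top.npz","l_top.npz"):
    z=np.load(f);W=world("top",z["d"]); q=np.concatenate([(W[...,:2]-O[:2])@A,W[...,2:]],-1).reshape(-1,3)
    g=z["p"].mean(-1).ravel()
    m=(q[:,2]>.090)&(q[:,2]<.105)&(q[:,0]<.11)&(q[:,0]>-.03)&(abs(q[:,1])<.014); k=q[m]; gg=g[m]
    s=np.sort(k[abs(k[:,1])<.007,0]); print(f,len(k),"tip",s[:8].round(4),"back",s[-6:].round(4))
    dk=gg<90; c=k[dk]; print(" dark bush",len(c),c[:,:2].mean(0).round(4),np.median(c[:,0]).round(4), np.percentile(c[:,0],[5,95]).round(4))
# scene: carriage rel. differences
for f in("scene.npz","l_scene.npz"):
    z=np.load(f);W=world("scene",z["d"]); q=np.concatenate([(W[...,:2]-O[:2])@A,W[...,2:]],-1).reshape(-1,3)
    k=q[(abs(q[:,1])<.03)&(q[:,0]>-.15)&(q[:,0]<-.05)&(q[:,2]>.036)&(q[:,2]<.05)]; print(f,len(k),np.percentile(k[:,0],[1,3,5,10]).round(4))
    k=q[(abs(q[:,1])<.015)&(q[:,0]>-.02)&(q[:,0]<.12)&(q[:,2]>.093)&(q[:,2]<.105)]; print("   arm",len(k),np.percentile(k[:,0],[2,50,98]).round(4))
t=np.load("l_top.npz")["p"][170:250,310:390,::-1]; cv2.imwrite("pics/t7.png",cv2.resize(t,None,fx=7,fy=7,interpolation=cv2.INTER_CUBIC))
E
```

```text
top.npz 277 tip [0.0347 0.0352 0.0363 0.0368 0.037  0.0371 0.0371 0.0374] back [0.1042 0.1043 0.1045 0.1046 0.1048 0.1052]
 dark bush 62 [0.0493 0.0017] 0.0459 [0.0371 0.0894]
l_top.npz 280 tip [-0.0105 -0.0098 -0.0098 -0.0098 -0.0093 -0.0092 -0.0087 -0.0087] back [0.057  0.0572 0.0575 0.0575 0.0595 0.0596]
 dark bush 57 [-0.0004  0.0009] -0.0023 [-0.0098  0.006 ]
scene.npz 110 [-0.079  -0.0762 -0.0761 -0.0757]
   arm 145 [0.0403 0.0545 0.1067]
l_scene.npz 94 [-0.1249 -0.1231 -0.1227 -0.1225]
   arm 150 [-0.0058  0.0085  0.0605]
```

View pics/t7.png

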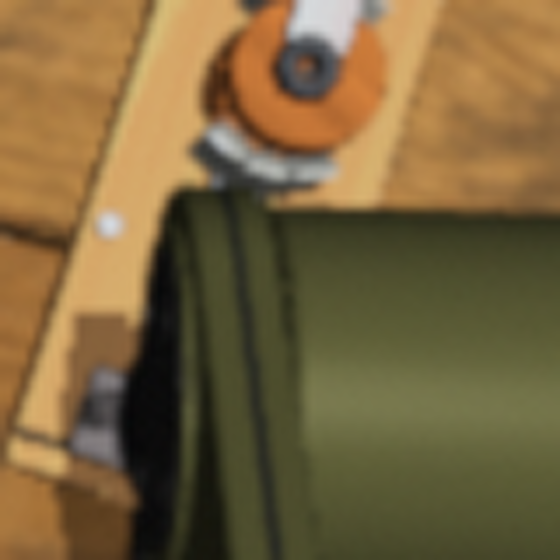

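```bash
python3 - <<'E'
from h import *
def warp(n,p,xs,ys,z):
    K,o,M,c=cam(n); X,Y=np.meshgrid(xs,ys); P=np.stack([O[0]+np.cos(TH)*X-np.sin(TH)*Y,O[1]+np.sin(TH)*X+np.cos(TH)*Y,0*X+z],-1)
    q=(P-o)@M; u=K[0,2]+K[0,0]*q[...,0]/-q[...,2]; v=K[1,2]+K[1,1]*q[...,1]/q[...,2]
    return cv2.remap(p,(u-.5).astype(np.float32),(v-.5).astype(np.float32),cv2.INTER_CUBIC)
s=.00025
for n in("top","scene"):
    a=np.load(n+".npz")["p"]; b=np.load("l_"+n+".npz")["p"]
    for nm,x0,x1,yh in(("bush+arm",.036,.105,.008),("bush",.036,.062,.009),("arm",.06,.108,.010)):
        T=warp(n,a,np.arange(x0,x1,s),np.arange(-yh,yh,s),.0985)
        S=warp(n,b,np.arange(x0-.056,x1-.034,s),np.arange(-yh-.002,yh+.002,s),.0985)
        r=cv2.matchTemplate(S,T,cv2.TM_CCOEFF_NORMED); _,v,_,l=cv2.minMaxLoc(r); print(n,nm,"d=",round((.056-l[0]*s)*1000,2),"dy",(l[1]*s-.002)*1000,round(v,3))
E
```

```text
top bush+arm d= 46.25 dy 0.2500000000000002 0.991
top bush d= 46.25 dy 0.0 0.976
top arm d= 45.75 dy 0.2500000000000002 0.872
scene bush+arm d= 45.5 dy -0.5 0.945
scene bush d= 45.25 dy -1.75 0.899
scene arm d= 45.5 dy 0.2500000000000002 0.955
```

The template matches put the guide at about 45.8 mm, so I ease it back 0.7 mm.

Call:
step_arm([
  {"xyz":[0,0.07,0],"dr":[0,0,0],"hand":0.6},
  {"xyz":[0,0,0],"dr":[0,0,0],"hand":0.6},
  {"xyz":[0,0,0],"dr":[0,0,0],"hand":0.6},
  {"xyz":[0,0,0],"dr":[0,0,0],"hand":0.6},
  {"xyz":[0,0,0],"dr":[0,0,0],"hand":0.6},
  {"xyz":[0,0,0],"dr":[0,0,0],"hand":0.6},
])

```text
t: 27.4
tcp_pos: [0.5147, 0.0131, 0.064]
orientation: [0.821, 0.571, 0.002, 0.002]
force: [6.2, -4.6, -2.3]
gripper_width: 0.01
grip_force: 68.7
```

```bash
python3 - <<'E'
from h import *
delta(jig(-.120,0,.064))
print(get_obs()["qvel"].round(4))
print(sign_off())
E
```

```text
tcp [0.5147 0.0131 0.064 ] yaw 69.68 tilt [ 0.001  0.005 -1.   ] w 0.01 F [ 6.2 -4.6 -2.3] q [-0.06  0.41  1.85 -0.    0.88  0.3 ]
move cm [-0.03 -0.25  0.  ]
[ 0.0003 -0.      0.0018  0.0001 -0.0014  0.0008]
the job is handed in; nothing more can be done
None
```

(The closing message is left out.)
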